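# Load a tail block under the spring flap of a drilling jig

### The arm

A 7-joint arm with a two-finger parallel gripper is mounted at the origin on the work surface. World frame = base frame: x ahead of the robot, y to its left, z up, the work surface at z = 0. Lengths are in m, angles in rad, forces in N, time in s.
With the tool pointing down it reaches from about 0.4 to 0.85 m from the base axis. Payload 4.5 kg.
Tool frame: the origin (TCP) lies at the very end of the fingers, on their centre line; the grasp point (between the pads) lies 19 mm behind it (r.grip_depth is the distance from the TCP to the grasp point, in m); z points along the fingers, x is the direction in which the jaws open and shut, and the axes are right-handed (so a half turn about z gives the same grasp; the last joint's range is limited). The gripper opens to 88 mm and grips with 3 to 60 N. Pads are 18 mm wide; open, the fingers measure 123 mm over their backs; the gripper's body (75 mm by 187 mm) begins 45 mm behind the grasp point.
Start: joints at [1.154, 0.689, -0.195, 1.565, 0.157, 0.902, -0.215], TCP at [0.272, -0.563, 0.239] pointing down, gripper open.
Joint ranges: [-3.01, 3.01], [-0.46, 2.08], [-1.47, 1.51], [0.13, 2.56], [-1, 4.14], [0.04, 2.09], [-2.66, 2.66]. Speed limits (rad/s): [2.57, 2.57, 3.14, 3.14, 3.14, 3.14, 3.14].

### API

Orientations are given as a unit quaternion [x, y, z, w].
In Python, from plant import r gives the robot as it stands. The module is installed in compiled form; this text tells all that it offers.
- The arm moves only by the shell command python3 -m jog 'ROWS' [FORCE]. ROWS is JSON, a list of rows, each a list of 5 numbers: the shift along the tool's x, y, z in units of 1 m (1.0 is 1 m), then the turn about the tool's z in units of 360 degrees (1.0 is 360 degrees), then the closure, from 0 (fully open) to 1 (shut). In form: [[dx, dy, dz, yaw, fingers], ...]. A call has 1 to 20 rows; each row shifts and turns the commanded pose from where the row before left it, along the tool's axes as they then stand; what a row does not reach is not made up. A row lasts 1/10 s, in which the tool goes at most 50 mm and 8.59 degrees, less where a joint would pass 70% of its speed; a pose out of reach is approached as far as the arm can. A call with a number of a shift or a turn outside -1 to 1 is refused whole. A call with a gripper value outside its range is refused whole. The fingers move at their own pace and stop on an object; FORCE is the grip in N (left out, the last holds). Time passes only in rows, so rows that do not move let the fingers close. It gives the time, the measured TCP pose, the force and the opening at its end, in the units of the state.
- r.get_state(): the state, without advancing time (a new reading comes with each control period).
- r.snapshot(name): name is "side" or "top"; returns the picture (420x560x3 uint8, red, green, blue); there is no depth.
- r.get_calibration(name): a dict with "mtx" (3x3 intrinsics, pixels), "R" (3x3) and "t" (3): a world point X has camera coordinates R X + t. Camera axes: x right, y down, z forward; pixel columns grow to the right and rows downward; lengths in m; the calibration is good to about 2 mm. A picture is of the moment at which its call begins. get_calibration takes no time and is no camera call.
- r.finish_job(): hands the job in, once; it reports no verdict.
Trained networks look in the newest picture that a camera, given by its name, has taken for a name from the list of things; names that differ only in an ending like _2 or _b are one class to them, and where a whole thing is asked for, a point or a joint stands for the part that bears it (a point fixed in the world has none). Each returns a list of dicts, best first, with "score" (0 to 1); they miss things now and then, are a little off and sometimes report something else, mostly with a low value. They report only what shows in the picture. A call takes as long as a camera call. They do not tell look-alikes from the thing itself.
- r.cut_out(thing, camera): "pixels" (420x560 bool, what is visible of it) and "rect" ([left, top, right, bottom] in pixels, round what is visible of it).
The state is a dict: "clock": time; "q": joint angles; "qd": joint speeds; "joint_torque": joint torques, N m; "tool_pos": TCP position; "eef_rot": TCP orientation; "contact_force": force on the tool from outside, world axes, zero at the start; "moment": the same for the moment, N m; "opening": opening from 0.0 (shut) to 1.0 (fully open).
Only numpy, scipy, OpenCV 4.12 (cv2) and the standard library are available. Lean on these libraries where they do the work, as an engineer would, in place of code of your own. Each camera call takes 0.05 s, during which the arm holds its last target.

### The job

Load the dark tail block into the drilling jig without grasping or lifting it: with one fingertip press the red bar down to hold the spring flap up, and with the other fingertip push the block along its channel, under the raised flap, until it is fully home against the steel stop. Only then let go of the bar, so that the flap comes down on the block and clamps it, and move clear. Leave everything else on the bench where it is.

Things in the scene. Friction and masses are not known exactly. Their poses are not given: they have to be found in the camera images.
- jig: Drilling jig fixed to the bench: plywood base, x -185 to +125, y -38 to +92 mm in its frame, top at z = 10 mm. Origin on the bench surface, on the channel's centre line, below the flap's front edge. +x: the push direction; +y: side of hinge and red bar; z up. Channel 43 mm wide (y +-21.5), x -185 to +50 mm, between low wooden rails with tops at z = 18 mm.
- stop_face (a point): Centre of the face of the dark steel stop that closes the channel's end: jig x = 50, y = 0, z = 23 mm. The stop is 64 mm wide (y) and its top is 44 mm above the bench.
- flap_mouth (a point): Where the block passes under the flap: on the base's top, channel centre, at the flap's front edge (jig x = 0, y = 0, z = 10 mm). The flap, an aluminium plate with an orange nose below it, covers jig x = 0 to 45 mm; fully up, its highest edge is about 70 mm above the bench.
- hinge_line (a point): A point of the hinge line, which runs along the jig's x: jig x = 0, y = 34, z = 30 mm. Steel bearing posts on it, 14 mm wide in y and 10 mm in x, stand at jig x = -178, -15 and +56 mm, their tops at z = 35 mm.
- flap (a joint): Angle of flap and bar, rad. 0 = shut by its spring: the nose hangs 16 to 24 mm above the bench and blocks the channel. Grows as the bar is pressed and the flap rises; 0.75 = end of travel. About 0.40: the nose rests on the block; above 0.5 the block passes freely. Spring 0.06 N m at 0, 0.135 N m at 0.75 (2 to 4 N on the bar 35 mm out from the hinge); it shuts when let go.
- press_bar (a point): Point on the top of the red bar, a flat plate 4 mm thick beside the channel, joined to the flap across the hinge; pressed down, it raises the flap. The point: jig x = -100 mm, 35 mm out (+y) from the hinge; it moves with the bar. Bar: jig x -170 to -30 mm, so a fingertip can slide along it while pressing, and 4 to 50 mm out (+y) from the hinge. The point is at z = 46 mm with the flap at 0, 32 at 0.40, 22 at 0.70, 20 at 0.75.
- block_center (a point): Centre of the tail block to load: dark wood, 110 (x) x 40 (y) x 26 (z) mm, about 90 g, loose in the channel (bottom z = 10, top z = 36 mm), its x axis along the channel. It starts with its front end 8 to 35 mm short of the flap. Home, touching the stop, its centre is at jig x = -5 mm and its back end at -60 mm, out in front of the flap.
- spare_block: Bystander: a pale maple block, 110 x 40 x 26 mm, lying loose on the bench beside the jig; origin at the centre of its underside.
- glue: Bystander: white glue bottle with orange cap, 48 mm across, 120 mm tall, standing beside the jig; origin at the centre of its underside.
- bush: Bystander: small brass ring, 24 mm across, 18 mm tall, standing on the jig's base behind the stop; origin at the centre of its underside.
- jar: Bystander: amber glass jar with steel cap, 70 mm across, 85 mm tall; origin at the centre of its underside.
- mug: Bystander: blue mug, 76 mm across without its handle, 90 mm tall; origin at the centre of its underside.
- mallet: Bystander: mallet with rubber head lying on the bench, 240 mm long.
- driver: Bystander: screwdriver lying on the bench, 190 mm long.
There are look-alikes about, which are no part of the job. Of the things like the part that bears block_center, leave any that is blue; of the rest the larger one is meant.

How it is judged:
By the outcome, as a careful person would: the job done as asked, in the order asked, and still so for the second after the job is handed in, with the robot touching nothing.
It also fails if it takes over 45 s, if anything falls off the work surface, if the arm or the gripper's body presses on something with over 40 N, if the wrist force passes 120 N, or if a joint passes its speed limit or range.

## Working session

There is one attempt and no reset: what is moved stays moved. The work goes in short steps, Python scripts to look and compute and a shell command to move; the robot and the scene stay as the last step left them, time stands still between calls to the robot, and variables do not carry over. Pictures are saved under pics/ and viewed, and the job is handed in when it is done.

```bash
mkdir -p pics; ls
python3 - <<'E'
from plant import r
import cv2,numpy as np
s=r.get_state()
for k in s: print(k,np.round(s[k],4))
for c in("side","top"):
    im=r.snapshot(c); cv2.imwrite(f"pics/{c}0.png",im[:,:,::-1])
    k=r.get_calibration(c); print(c,np.round(k["mtx"],1).tolist(),np.round(k["R"],3).tolist(),np.round(k["t"],3).tolist(), 'cam',np.round(-k["R"].T@k["t"],3))
E
```

```text
pics
clock 0.0
q [ 1.1538  0.69   -0.1945  1.5663  0.1573  0.9025 -0.2151]
qd [-0.0006 -0.0002 -0.0006 -0.0006 -0.0003  0.0006 -0.0016]
joint_torque [-8.00000e-04 -5.27577e+01 -1.26720e+00 -1.53432e+01 -5.27000e-02
  6.60000e-03  2.00000e-04]
tool_pos [ 0.272  -0.562   0.2379]
eef_rot [ 8.473e-01 -5.312e-01 -8.000e-04 -4.000e-04]
contact_force [0.2774 0.1596 0.158 ]
moment [-0.0232 -0.0304 -0.0254]
opening 0.9997
side [[454.0, 0.0, 275.6], [0.0, 454.0, 210.0], [0.0, 0.0, 1.0]] [[-0.932, -0.363, 0.01], [-0.232, 0.573, -0.786], [0.28, -0.735, -0.618]] [0.546, 0.184, 1.131] cam [0.236 0.924 0.838]
top [[420.1, 0.0, 281.1], [0.0, 420.1, 214.4], [0.0, 0.0, 1.0]] [[-0.029, -0.999, 0.022], [-0.982, 0.025, -0.188], [0.187, -0.027, -0.982]] [-0.005, 0.581, 1.062] cam [0.372 0.01  1.152]
```

View pics/side0.png

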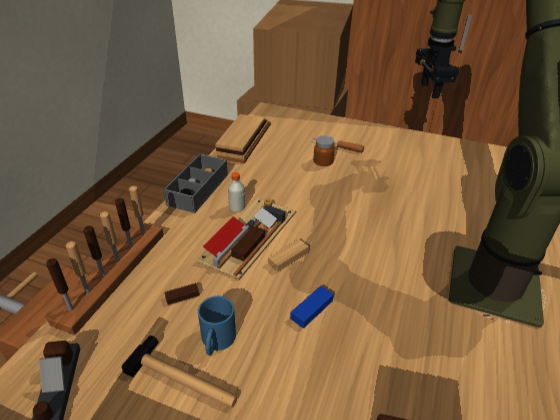

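View pics/top0.png

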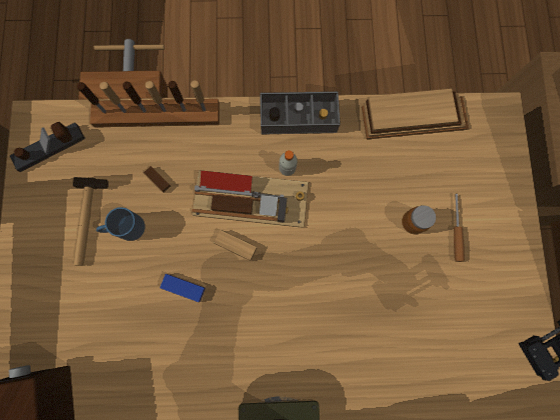

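The jig is at about (250,198) in top. The dark block sits in its channel at (232,204), with the red bar at (226,182). The look-alikes are a blue block at (183,287) and a small dark one at (157,179). I'll zoom in and run the networks.

```bash
cat > h.py <<'E'
from plant import r
import cv2,numpy as np
K={c:r.get_calibration(c) for c in("side","top")}
def proj(c,X):
    k=K[c];p=(np.atleast_2d(X)@np.array(k["R"]).T+np.array(k["t"]))@np.array(k["mtx"]).T
    return p[:,:2]/p[:,2:]
def ray(c,uv,z):
    k=K[c];R=np.array(k["R"]);o=-R.T@np.array(k["t"])
    d=R.T@np.linalg.solve(np.array(k["mtx"]),[uv[0],uv[1],1.]);return o+d*(z-o[2])/d[2]
E
python3 - <<'E'
from h import *
for c,b in(("side",(190,190,310,285)),("top",(180,160,320,235))):
    im=r.snapshot(c); l,t,rr,bb=b
    s=min(800/(rr-l),600/(bb-t)); 
    cv2.imwrite(f"pics/{c}z.png",cv2.resize(im[t:bb,l:rr,::-1],None,fx=s,fy=s,interpolation=cv2.INTER_CUBIC)); print(c,s)
    for n in("jig","block_center","press_bar","flap","spare_block","glue","bush"):
        for o in r.cut_out(n,c)[:3]:
            m=o["pixels"];ys,xs=np.nonzero(m)
            print(n,c,round(o["score"],2),o["rect"],m.sum(),np.round([xs.mean(),ys.mean()],1))
            if n in("jig","block_center","press_bar"): np.save(f"/tmp/{n}_{c}.npy",m) if not False and o["score"]>.5 else None
E
```

```text
side 6.315789473684211
jig side 0.73 [196.8, 197.5, 298.0, 280.8] 3158 [244.  236.4]
jig side 0.34 [206.8, 208.8, 276.7, 256.6] 1098 [234.  232.3]
block_center side 0.94 [232.5, 227.5, 264.7, 261.5] 623 [247.7 242.4]
block_center side 0.89 [164.9, 281.3, 198.1, 306.5] 462 [181.6 292.9]
block_center side 0.62 [290.6, 285.6, 333.5, 325.7] 902 [311.2 305.9]
press_bar side 0.79 [203.3, 205.7, 276.5, 259.5] 1176 [234.7 232. ]
flap side 0.61 [202.8, 208.2, 276.0, 258.2] 1170 [234.9 232. ]
spare_block side 0.7 [267.7, 238.8, 310.0, 270.0] 745 [287.1 254.7]
glue side 0.74 [226.2, 171.4, 244.9, 209.8] 512 [236.2 192.4]
glue side 0.26 [311.8, 135.7, 337.0, 166.9] 565 [323.6 150.3]
bush side 0.17 [197.9, 198.7, 293.6, 275.8] 3159 [243.1 237.2]
top 5.714285714285714
jig top 0.93 [190.4, 168.5, 310.5, 227.0] 4515 [252.1 197.6]
block_center top 0.91 [212.6, 195.7, 251.0, 213.7] 651 [232.2 203.9]
block_center top 0.8 [147.8, 165.0, 169.3, 190.9] 305 [156.6 178.3]
block_center top 0.65 [192.4, 174.1, 309.5, 227.4] 4308 [252.5 197.5]
press_bar top 0.6 [202.4, 171.9, 279.2, 212.7] 1451 [237.7 188.6]
flap top 0.77 [200.1, 173.3, 279.8, 214.6] 1445 [237.8 188.7]
flap top 0.41 [454.4, 202.3, 465.9, 262.3] 426 [458.4 240.7]
spare_block top 0.74 [214.4, 228.3, 255.9, 259.5] 598 [235.2 244.8]
spare_block top 0.22 [454.3, 194.1, 466.8, 260.0] 458 [458.7 238.8]
glue top 0.74 [280.5, 151.1, 299.3, 174.7] 341 [287.8 163.5]
glue top 0.26 [212.9, 233.7, 255.3, 261.0] 592 [235.8 245.3]
bush top 0.53 [297.7, 189.3, 304.9, 202.5] 69 [300.  195.9]
```

```bash
python3 -c "
from h import *
print(r.get_state()['clock'])"
```

```text
0.9
```

View pics/sidez.png

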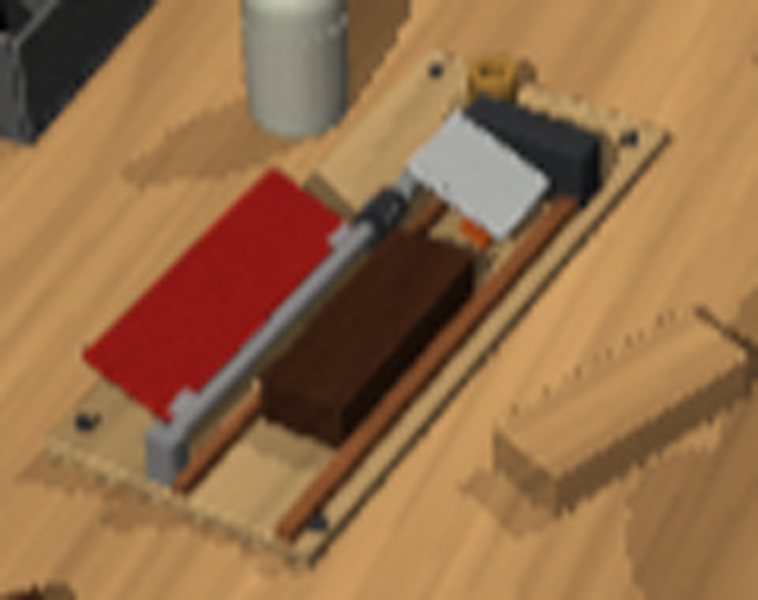

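View pics/topz.png

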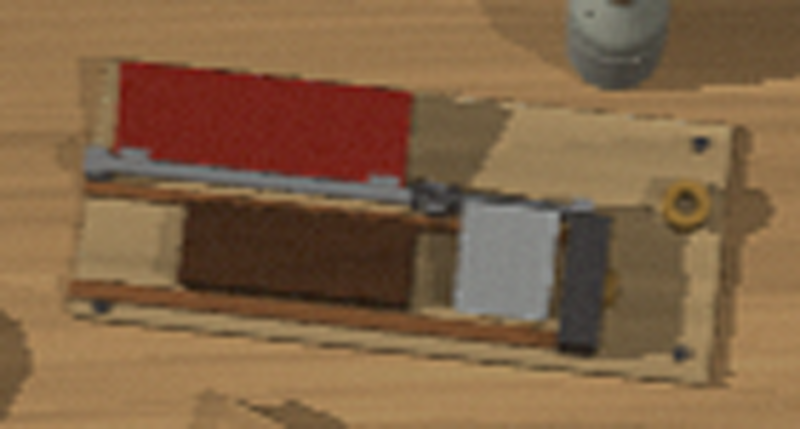

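```bash
cat > fit.py <<'E'
from h import *
from scipy.optimize import least_squares
def un(c,p):
    l,t,s={"side":(190,190,6.3158),"top":(180,160,5.7143)}[c]
    return [l+(p[0]+.5)/s-.5,t+(p[1]+.5)/s-.5]
mm=1e-3
obs=[("top",(-185,92,10),(83,60)),("top",(125,92,10),(740,124)),("top",(125,-38,10),(722,383)),("top",(-185,-38,10),(68,315)),
("side",(-185,92,10),(50,438)),("side",(125,92,10),(440,54)),("side",(125,-38,10),(668,135)),("side",(-185,-38,10),(305,550)),
("top",(50,-32,44),(563,350)),("top",(50,32,44),(570,211)),("side",(50,-32,44),(587,160)),
("top",(-170,84,53),(118,64)),("top",(-30,84,53),(412,92))]
def J2W(p,X):
    a=p[2];R=np.array([[np.cos(a),-np.sin(a),0],[np.sin(a),np.cos(a),0],[0,0,1]])
    return np.atleast_2d(X)@R.T+[p[0],p[1],0]
if __name__=="__main__":
    def f(p,v=False):
        e=[]
        for c,X,q in obs:
            d=proj(c,J2W(p,np.array(X)*mm))[0]-un(c,q); e.append(d)
            if v: print(c,X,np.round(d,1))
        return np.ravel(e)
    s=least_squares(f,[.6,.0,-1.6],loss="soft_l1"); print(s.x); f(s.x,True)
    p=s.x
    # block: back face top edge, front edge
    a=p[2];
    for q in [(182,206),(182,287),(412,308),(417,230)]:
        w=ray("top",un("top",q),.036); R=np.array([[np.cos(a),np.sin(a)],[-np.sin(a),np.cos(a)]]); print("top blk jig",np.round(R@(w[:2]-p[:2])*1e3,1))
    for q in [(263,390),(338,412),(475,260),(402,228)]:
        w=ray("side",un("side",q),.036); print("side blk jig",np.round(R@(w[:2]-p[:2])*1e3,1))
E
python3 fit.py
```

```text
[ 0.60673231  0.03632437 -1.70219802]
top (-185, 92, 10) [4.1 0. ]
top (125, 92, 10) [-1.2  0.3]
top (125, -38, 10) [-2.3  0.4]
top (-185, -38, 10) [0.2 0.5]
side (-185, 92, 10) [-0.   0.5]
side (125, 92, 10) [-0.9 -0.8]
side (125, -38, 10) [ 1.  -0.7]
side (-185, -38, 10) [2.2 0.9]
top (50, -32, 44) [-1.2 -1. ]
top (50, 32, 44) [0.  0.2]
side (50, -32, 44) [ 0.3 -0.4]
top (-170, 84, 53) [ 0.4 -1.9]
top (-30, 84, 53) [ 0.4 -1.4]
top blk jig [-134.    17.1]
top blk jig [-128.8  -21.9]
top blk jig [-19.7 -20.4]
top blk jig [-21.7  17.4]
side blk jig [-139.2   16.5]
side blk jig [-135.1  -16.8]
side blk jig [-27.1 -18.1]
side blk jig [-24.3  20. ]
```

```bash
sed -i 's/(-170,84,53)/(-170,79,52)/;s/(-30,84,53)/(-30,79,52)/;s/("top",(-185,92,10),(83,60)),//' fit.py; python3 fit.py
cat > ov.py <<'E'
from fit import *
import sys
p=[float(x) for x in sys.argv[1:4]]; bx=float(sys.argv[4])
polys=[[(-185,-38,10),(125,-38,10),(125,92,10),(-185,92,10)],[(50,-32,44),(50,32,44)],[(-170,38,32),(-30,38,32),(-30,79,52),(-170,79,52)],
[(bx-55,-20,36),(bx+55,-20,36),(bx+55,20,36),(bx-55,20,36)],[(-185,-21.5,18),(50,-21.5,18)],[(-185,21.5,18),(50,21.5,18)]]
for c in("side","top"):
    im=cv2.imread(f"pics/{c}z.png")
    l,t,s={"side":(190,190,6.3158),"top":(180,160,5.7143)}[c]
    for P in polys:
        q=proj(c,J2W(p,np.array(P)*1e-3)); q=((q+.5-[l,t])*s-.5)
        cv2.polylines(im,[np.int32(q)],True,(0,255,0),1)
    cv2.imwrite(f"pics/{c}ov_{sys.argv[5]}.png",im)
E
```

```text
[ 0.60742647  0.03583681 -1.70686561]
top (125, 92, 10) [-0.9  0.3]
top (125, -38, 10) [-2.2  0.3]
top (-185, -38, 10) [ 0.4 -0. ]
side (-185, 92, 10) [-0.4  0.1]
side (125, 92, 10) [-0.8 -1. ]
side (125, -38, 10) [ 1.  -0.7]
side (-185, -38, 10) [1.7 0.6]
top (50, -32, 44) [-1.1 -1.2]
top (50, 32, 44) [0.3 0. ]
side (50, -32, 44) [ 0.2 -0.5]
top (-170, 79, 52) [ 0.6 -0.6]
top (-30, 79, 52) [0.5 0.2]
top blk jig [-134.5   15.7]
top blk jig [-129.1  -23.3]
top blk jig [-20.  -21.3]
top blk jig [-22.1  16.5]
side blk jig [-139.6   15.1]
side blk jig [-135.4  -18.2]
side blk jig [-27.4 -19. ]
side blk jig [-24.7  19.1]
```

```bash
python3 ov.py .6067 .0361 -1.702 -79 a
```

```text
(no output)
```

View pics/topov_a.png

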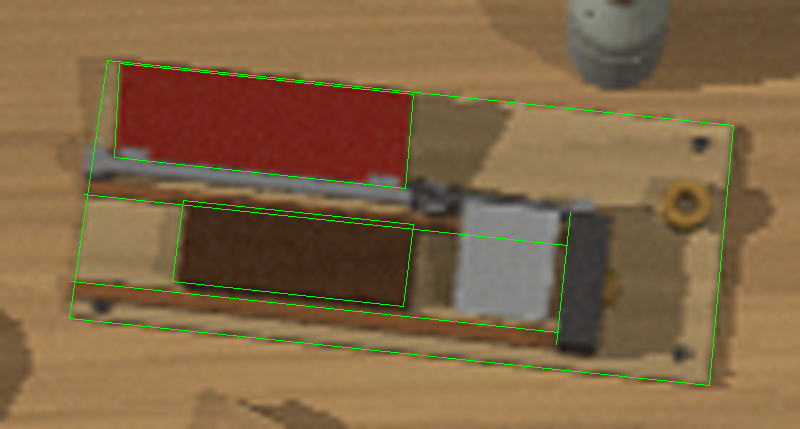

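View pics/sideov_a.png

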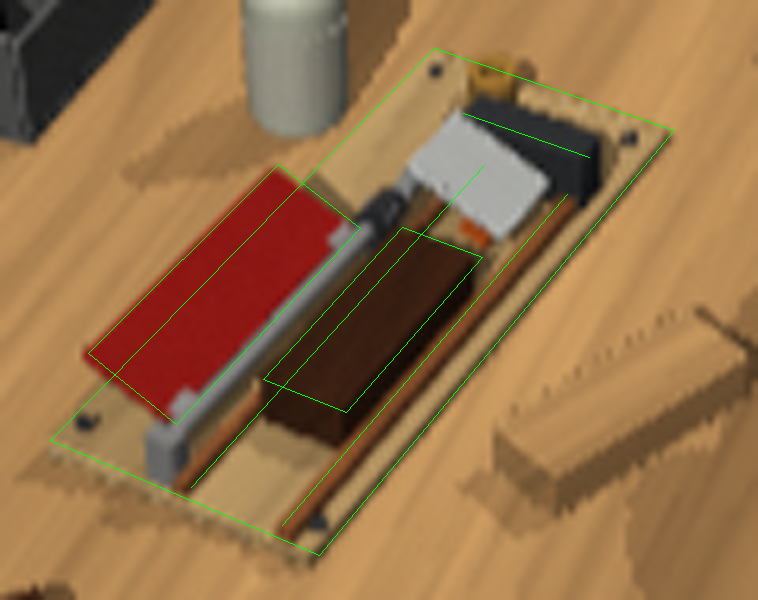

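Run:
```python
from h import *
im=cv2.imread("pics/top0.png")
for n,(l,t,w,h) in {"L":(185,165,60,55),"R":(250,175,65,58)}.items():
    z=cv2.resize(im[t:t+h,l:l+w],None,fx=10,fy=10,interpolation=cv2.INTER_NEAREST)
    for i in range(0,w,10): cv2.putText(z,str(l+i),(i*10,10),0,.35,(255,255,0),1);cv2.line(z,(i*10,0),(i*10,5),(255,255,0),1)
    for i in range(0,h,10): cv2.putText(z,str(t+i),(0,i*10+4),0,.35,(255,255,0),1)
    cv2.imwrite(f"pics/tz{n}.png",z)
```

```text
(no output)
```

View pics/tzL.png

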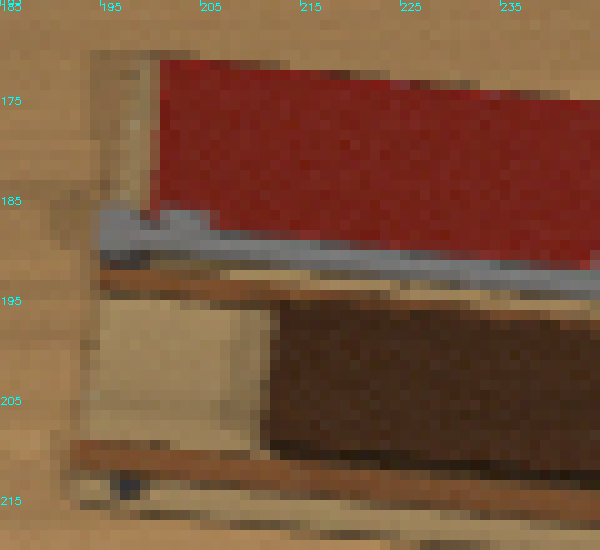

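View pics/tzR.png

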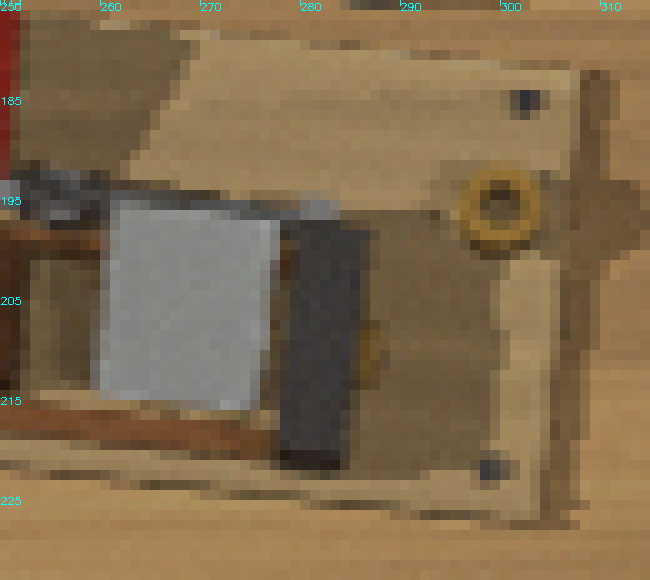

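```bash
cat > fit2.py <<'E'
from fit import *
O=[("top",(-185,92,10),(197,170.3)),("top",(125,92,10),(307.5,182)),("top",(125,-38,10),(304.3,226.5)),("top",(-185,-38,10),(193,215.7)),
("top",(50,-32,44),(278,221.3)),("top",(50,32,44),(280,197)),("top",(-170,79,52),(201,171)),("top",(-185,-21.5,18),(192.2,209.3))]
O=[(c,X,(q[0]-.5,q[1]-.5)) for c,X,q in O]+[(c,X,un(c,q)) for c,X,q in obs if c=="side"]
O+=[("side",(-185,-21.5,18),un("side",(278,528))),("side",(-170,79,52),un("side",(84,355))),("side",(-30,79,52),un("side",(275,170))),("side",(50,32,44),un("side",(478,97))),("side",(0,0,0),(0,0))][:-1]
off=np.zeros(4)
def f(p,v=False):
    e=[]
    for c,X,q in O:
        o=p[3:5] if c=="side" else p[5:7]
        d=proj(c,J2W(p,np.array(X)*mm))[0]+o-q; e.append(d)
        if v: print(c,X,np.round(d,1))
    return np.r_[np.ravel(e),np.array(p[3:])/1.0]
s=least_squares(f,[.6,.0,-1.6,0,0,0,0],loss="soft_l1"); print(s.x); f(s.x,True)
E
python3 fit2.py
python3 - <<'E'
from h import *
# block masks min-area rect
for c in("side","top"):
    r.snapshot(c)
    o=r.cut_out("block_center",c)[0]; print(cv2.minAreaRect(np.argwhere(o["pixels"])[:,::-1].astype(np.float32)))
E
```

```text
[ 0.60756277  0.03640602 -1.70460643 -0.03563649  0.17856831 -0.03206818
  0.18694176]
top (-185, 92, 10) [1.8 0. ]
top (125, 92, 10) [0.8 0.1]
top (125, -38, 10) [-0.3  1. ]
top (-185, -38, 10) [-0.9 -0.2]
top (50, -32, 44) [-0.7 -1. ]
top (50, 32, 44) [-0.2  0.1]
top (-170, 79, 52) [-0. -0.]
top (-185, -21.5, 18) [ 0.2 -0.2]
side (-185, 92, 10) [-0.5  0.5]
side (125, 92, 10) [-1.  -0.7]
side (125, -38, 10) [ 0.8 -0.5]
side (-185, -38, 10) [1.6 0.9]
side (50, -32, 44) [ 0.  -0.3]
side (-185, -21.5, 18) [ 0.2 -0.2]
side (-170, 79, 52) [ 0.3 -0.1]
side (-30, 79, 52) [ 0.2 -0.8]
side (50, 32, 44) [-2.5  2.7]
((247.40753173828125, 242.3735809326172), (16.34025001525879, 38.20915603637695), 42.51044845581055)
((232.25608825683594, 204.69509887695312), (41.963985443115234, 16.785593032836914), 6.34019136428833)
```

```bash
cat > pose.py <<'E'
from h import *
P=np.array([.6072,.0363,-1.7035])
def jig(w):
    a=P[2];R=np.array([[np.cos(a),np.sin(a)],[-np.sin(a),np.cos(a)]]);return np.r_[R@(np.array(w)[:2]-P[:2]),w[2]]*1e3
def world(j):
    a=P[2];R=np.array([[np.cos(a),-np.sin(a)],[np.sin(a),np.cos(a)]]);return np.r_[R@(np.array(j)[:2]*1e-3)+P[:2],j[2]*1e-3]
def need(j): # shift in tool axes to jig target and yaw turn (rev)
    from scipy.spatial.transform import Rotation as Ro
    s=r.get_state();R=Ro.from_quat(s["eef_rot"]).as_matrix();w=world(j)
    tx=np.arctan2(R[1,0],R[0,0]);d=(P[2]+np.pi/2-tx+np.pi/2)%np.pi-np.pi/2
    f=s["contact_force"]
    print("clock",round(s["clock"],2),"jig tcp",np.round(jig(s["tool_pos"]),1),"shift tool mm",np.round(R.T@(w-s["tool_pos"])*1e3,1),"yaw rev",round(-d/2/np.pi,4),"tilt",np.round(R[:,2],3),"F",np.round(f,1),"op",round(s["opening"],3),"q7",round(s["q"][6],2))
    # force in jig axes
    a=P[2];print("F jig",np.round([np.cos(a)*f[0]+np.sin(a)*f[1],-np.sin(a)*f[0]+np.cos(a)*f[1],f[2]],1))
E
python3 - <<'E'
from pose import *
print("glue cap", jig(ray("top",(289,155),.115)), "glue base side",jig(ray("side",(236.5,206),.0)))
print("spare",jig(ray("top",(235.2,244.8),.013)))
print(world((-147,34,100)))
need((-147,34,238))
E
```

```text
glue cap [ 63.68400972 127.59361774 115.        ] glue base side [ 6.58714590e+01  1.33579584e+02 -1.11022302e-13]
spare [ -55.59091216 -107.50936254   13.        ]
[0.6603513  0.17750885 0.1       ]
clock 1.1 jig tcp [ 637.9 -252.7  238.7] shift tool mm [-497.1 -671.7    0.7] yaw rev -0.1571 tilt [ 0. -0. -1.] F [ 0.5 -0.  -0.3] op 1.0 q7 -0.22
F jig [-0.1  0.5 -0.3]
```

```bash
python3 -m jog '[[-0.025,-0.0336,0,0,0.41],[-0.025,-0.0336,0,0,0.41],[-0.025,-0.0336,0,0,0.41],[-0.025,-0.0336,0,0,0.41],[-0.025,-0.0336,0,0,0.41],[-0.025,-0.0336,0,0,0.41],[-0.025,-0.0336,0,0,0.41],[-0.025,-0.0336,0,0,0.41],[-0.025,-0.0336,0,0,0.41],[-0.025,-0.0336,0,0,0.41],[-0.025,-0.0336,0,0,0.41],[-0.025,-0.0336,0,0,0.41],[-0.025,-0.0336,0,0,0.41],[-0.025,-0.0336,0,0,0.41],[-0.025,-0.0336,0,0,0.41],[-0.025,-0.0336,0,0,0.41],[-0.025,-0.0336,0,0,0.41],[-0.025,-0.0336,0,0,0.41],[-0.025,-0.0336,0,0,0.41],[-0.025,-0.0336,0,0,0.41]]' 10
python3 -m jog '[[0,0,0,-0.0225,0.41],[0,0,0,-0.0225,0.41],[0,0,0,-0.0225,0.41],[0,0,0,-0.0225,0.41],[0,0,0,-0.0225,0.41],[0,0,0,-0.0225,0.41],[0,0,0,-0.0225,0.41],[0,0,0,0,0.41],[0,0,0,0,0.41]]'
python3 -c "
from pose import *
need((-147,34,80))"
```

```text
clock: 3.1
tool_pos: [0.6599, 0.1819, 0.2388]
eef_rot: [0.847, -0.531, 0.0, 0.0]
contact_force: [-0.3, -0.3, 0.8]
opening: 0.591
clock: 4.0
tool_pos: [0.6593, 0.1801, 0.2386]
eef_rot: [0.998, -0.067, -0.0, -0.0]
contact_force: [1.0, -1.1, 0.3]
opening: 0.59
clock 4.0 jig tcp [-149.5   32.6  238.6] shift tool mm [  1.4   2.5 158.6] yaw rev -0.0002 tilt [-0.  0. -1.] F [ 1.  -1.1  0.3] op 0.59 q7 -0.71
F jig [0.9 1.2 0.3]
```

```bash
python3 -m jog '[[0.001,0,0.03,0,0.41],[0,0,0.04,0,0.41],[0,0,0.04,0,0.41],[0,0,0.04,0,0.41],[0,0,0.02,0,0.41],[0,0,0,0,0.41],[0,0,0,0,0.41]]'
python3 - <<'E'
from pose import *
need((-147,34,60))
for c,b in(("side",(180,170,310,285)),("top",(170,150,320,245))):
    im=r.snapshot(c); l,t,rr,bb=b
    s=5.2
    z=cv2.resize(im[t:bb,l:rr,::-1],None,fx=s,fy=s,interpolation=cv2.INTER_CUBIC)
    w=r.get_state()["tool_pos"];J=jig(w)
    for dy in(0,26,-26,43.5,-43.5):
        q=(proj(c,world(J+[0,dy,0]))[0]+.5-[l,t])*s
        cv2.circle(z,tuple(int(v) for v in q),3,(0,255,0),-1)
    cv2.imwrite(f"pics/{c}1.png",z)
E
```

```text
clock: 4.7
tool_pos: [0.6608, 0.1804, 0.0692]
eef_rot: [0.998, -0.066, 0.0, -0.0]
contact_force: [-0.2, -0.2, 0.5]
opening: 0.591
clock 4.7 jig tcp [-150.    34.    69.2] shift tool mm [-0.1  3.   9.2] yaw rev 0.0001 tilt [ 0.001  0.    -1.   ] F [-0.2 -0.2  0.5] op 0.591 q7 -0.78
F jig [ 0.2 -0.2  0.5]
```

View pics/side1.png

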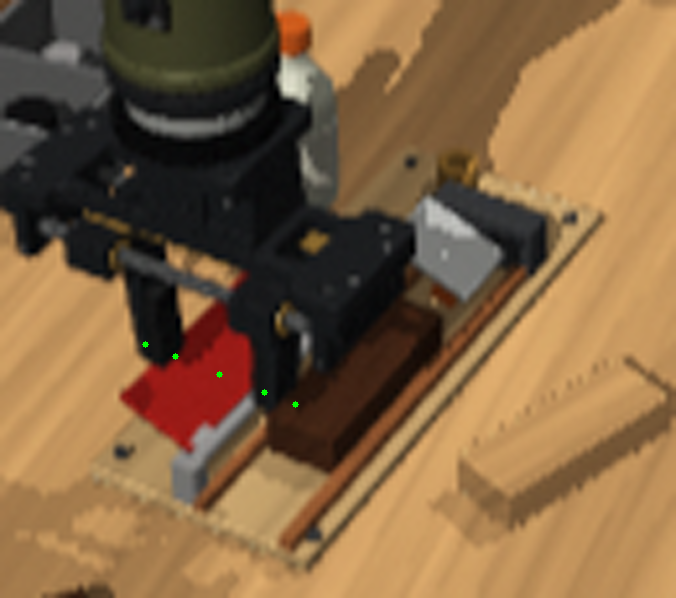

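View pics/top1.png

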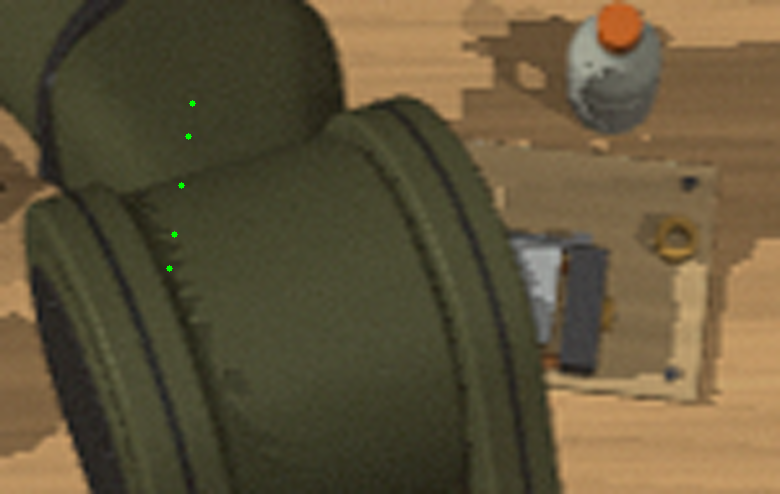

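Side view: the fingertips are at about (162,358) over the bar and (272,405) over the channel behind the block, which matches the predicted dots. In the top view the arm hides them. I'll back off slightly and press down slowly.

```bash
python3 -m jog '[[0,-0.003,0.008,0,0.41],[0,0,0.009,0,0.41],[0,0,0.006,0,0.41],[0,0,0.006,0,0.41],[0,0,0.005,0,0.41],[0,0,0.005,0,0.41],[0,0,0,0,0.41],[0,0,0,0,0.41]]'
python3 - <<'E'
from pose import *
need((-153,34,25))
for c,b in(("side",(180,170,310,285)),):
    im=r.snapshot(c); l,t,rr,bb=b
    s=5.2
    cv2.imwrite(f"pics/{c}2.png",cv2.resize(im[t:bb,l:rr,::-1],None,fx=s,fy=s,interpolation=cv2.INTER_CUBIC))
E
```

```text
clock: 5.6
tool_pos: [0.6619, 0.183, 0.0302]
eef_rot: [0.998, -0.065, 0.001, -0.0]
contact_force: [4.6, -1.0, 4.0]
opening: 0.593
clock 5.6 jig tcp [-152.7   34.8   30.2] shift tool mm [-0.8 -0.3  5.1] yaw rev 0.0003 tilt [ 0.002  0.    -1.   ] F [ 4.6 -1.   4. ] op 0.593 q7 -0.8
F jig [0.4 4.7 4. ]
```

View pics/side2.png

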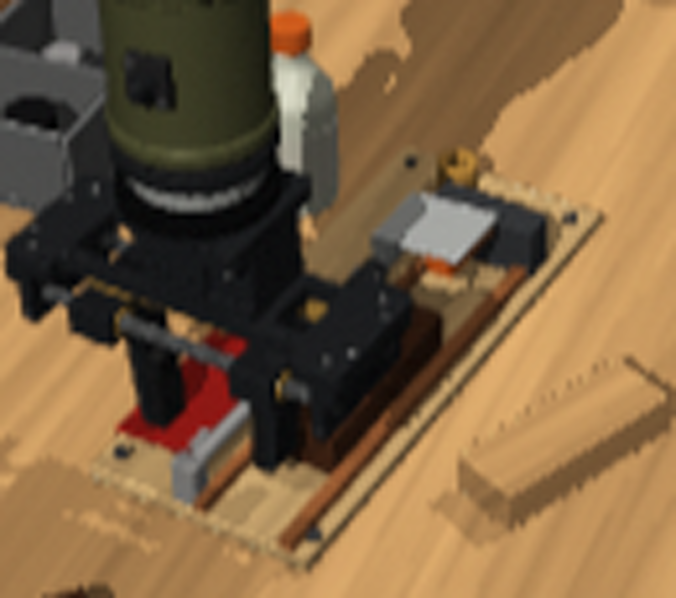

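```bash
python3 -m jog '[[0,0,0.003,0,0.41],[0,0,0.002,0,0.41],[0,0,0,0,0.41],[0,0,0,0,0.41]]'
python3 - <<'E'
from pose import *
need((-153,34,25))
for c,b in(("side",(180,170,310,285)),):
    im=r.snapshot(c); l,t,rr,bb=b
    s=5.2
    cv2.imwrite(f"pics/{c}3.png",cv2.resize(im[t:bb,l:rr,::-1],None,fx=s,fy=s,interpolation=cv2.INTER_CUBIC))
    im=r.snapshot("top"); l,t,rr,bb=250,160,320,235
    cv2.imwrite(f"pics/top3.png",cv2.resize(im[t:bb,l:rr,::-1],None,fx=8,fy=8,interpolation=cv2.INTER_CUBIC))
E
```

```text
clock: 6.05
tool_pos: [0.6611, 0.1831, 0.0249]
eef_rot: [0.998, -0.065, 0.0, -0.0]
contact_force: [3.7, 0.2, 4.3]
opening: 0.59
clock 6.05 jig tcp [-152.6   34.1   24.9] shift tool mm [-0.1 -0.4 -0.1] yaw rev 0.0003 tilt [ 0.001  0.    -1.   ] F [3.7 0.2 4.3] op 0.59 q7 -0.8
F jig [-0.7  3.7  4.3]
```

View pics/side3.png

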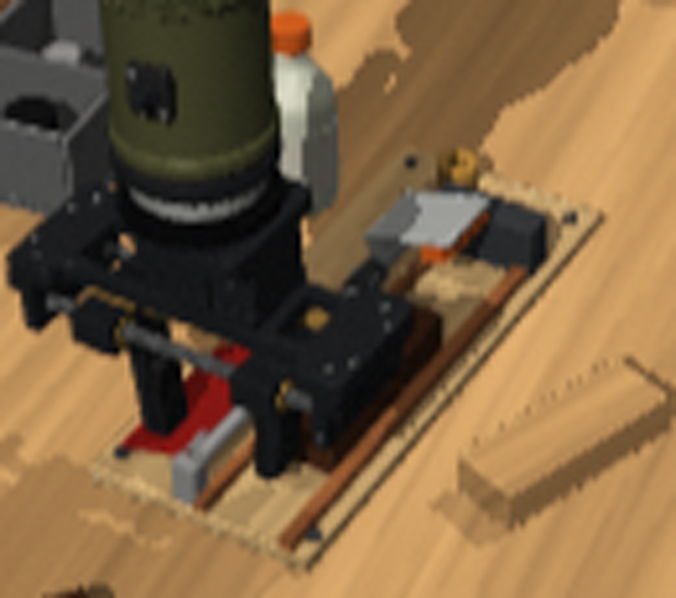

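The flap is well up, with its nose at (455,250) and the mouth open. The push finger at (270,455) is behind the block. Pressing 1 mm more, then pushing.

```bash
python3 -m jog '[[0,0,0.001,0,0.41],[0,0.003,0,0,0.41],[0,0.005,0,0,0.41],[0,0.005,0,0,0.41],[0,0.005,0,0,0.41],[0,0.005,0,0,0.41],[0,0.005,0,0,0.41],[0,0.005,0,0,0.41],[0,0.003,0,0,0.41],[0,0,0,0,0.41]]'
python3 - <<'E'
from pose import *
need((-69,34,24))
for c,b in(("side",(180,170,310,285)),):
    im=r.snapshot(c); l,t,rr,bb=b
    s=5.2
    cv2.imwrite(f"pics/{c}4.png",cv2.resize(im[t:bb,l:rr,::-1],None,fx=s,fy=s,interpolation=cv2.INTER_CUBIC))
E
```

```text
clock: 7.15
tool_pos: [0.6552, 0.1481, 0.0238]
eef_rot: [0.998, -0.065, -0.001, -0.001]
contact_force: [2.0, 4.0, 4.5]
opening: 0.587
clock 7.15 jig tcp [-117.2   32.8   23.8] shift tool mm [ 1.1 48.2 -0.3] yaw rev 0.0004 tilt [-0.001  0.001 -1.   ] F [2.  4.  4.5] op 0.587 q7 -0.77
F jig [-4.2  1.5  4.5]
```

View pics/side4.png

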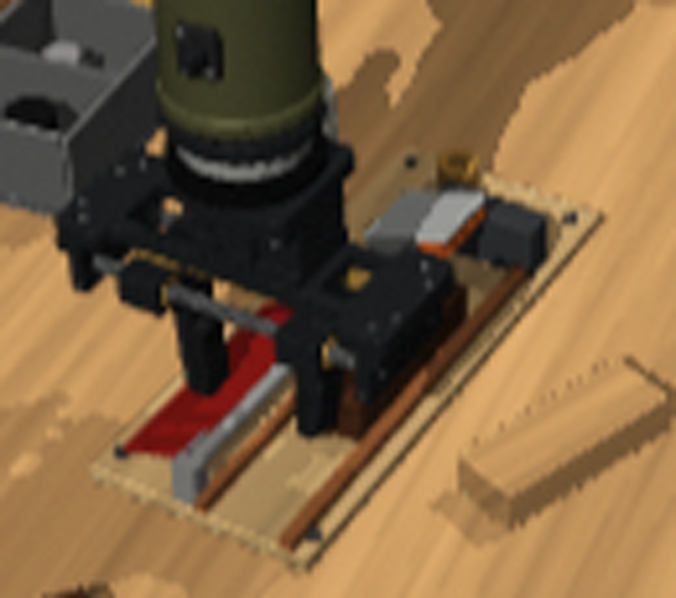

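Block pushed, its front is near the mouth and the flap is up. Continuing.

```bash
python3 -m jog '[[0.0005,0.003,0,0,0.41],[0.0005,0.005,0,0,0.41],[0,0.005,0,0,0.41],[0,0.005,0,0,0.41],[0,0.005,0,0,0.41],[0,0.005,0,0,0.41],[0,0.005,0,0,0.41],[0,0.005,0,0,0.41],[0,0.003,0,0,0.41],[0,0,0,0,0.41]]'
python3 - <<'E'
from pose import *
need((-69,34,24))
for c,b in(("side",(180,170,310,285)),):
    im=r.snapshot(c); l,t,rr,bb=b
    s=5.2
    cv2.imwrite(f"pics/{c}5.png",cv2.resize(im[t:bb,l:rr,::-1],None,fx=s,fy=s,interpolation=cv2.INTER_CUBIC))
E
```

```text
clock: 8.2
tool_pos: [0.6509, 0.1068, 0.0236]
eef_rot: [0.998, -0.065, -0.001, -0.0]
contact_force: [1.7, 2.9, 4.8]
opening: 0.589
clock 8.2 jig tcp [-75.6  34.   23.6] shift tool mm [-0.   6.6 -0.4] yaw rev 0.0004 tilt [-0.001  0.001 -1.   ] F [1.7 2.9 4.8] op 0.589 q7 -0.73
F jig [-3.1  1.3  4.8]
```

View pics/side5.png

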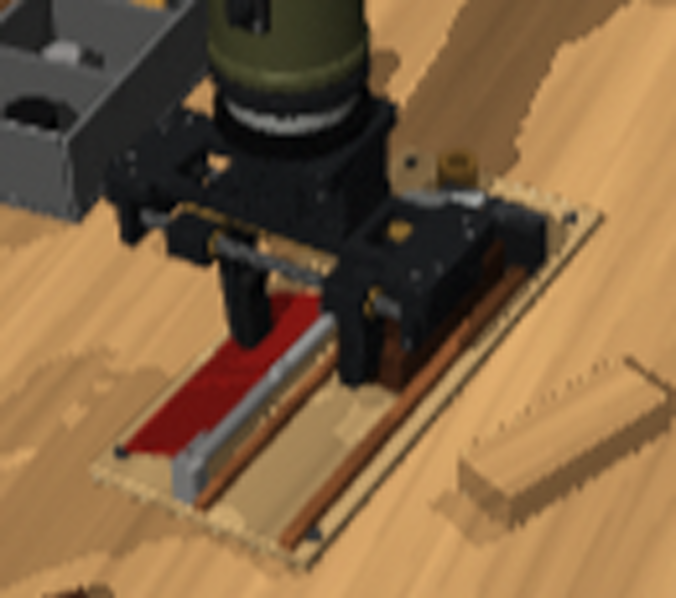

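```bash
python3 -m jog '[[0,0.001,0,0,0.41],[0,0.001,0,0,0.41],[0,0.001,0,0,0.41],[0,0.001,0,0,0.41],[0,0,0,0,0.41]]'; python3 -c "
from pose import *
need((-69,34,24))"
for i in 1; do python3 -m jog '[[0,0.001,0,0,0.41],[0,0.001,0,0,0.41],[0,0,0,0,0.41]]'; done;  python3 -c "
from pose import *
need((-69,34,24))"
```

```text
clock: 8.75
tool_pos: [0.6505, 0.1034, 0.0236]
eef_rot: [0.998, -0.065, -0.001, -0.0]
contact_force: [0.7, 5.3, 5.0]
opening: 0.592
clock 8.75 jig tcp [-72.3  34.1  23.6] shift tool mm [-0.1  3.3 -0.4] yaw rev 0.0004 tilt [-0.001  0.001 -1.   ] F [0.7 5.3 5. ] op 0.592 q7 -0.73
F jig [-5.3  0.   5. ]
clock: 9.05
tool_pos: [0.6505, 0.1021, 0.0237]
eef_rot: [0.998, -0.065, -0.0, -0.001]
contact_force: [1.0, 5.6, 4.5]
opening: 0.591
clock 9.05 jig tcp [-71.   34.2  23.7] shift tool mm [-0.2  2.  -0.3] yaw rev 0.0005 tilt [-0.001  0.002 -1.   ] F [1.  5.6 4.5] op 0.591 q7 -0.73
F jig [-5.7  0.3  4.5]
```

```bash
python3 -m jog '[[0,0.001,0,0,0.41],[0,0.001,0,0,0.41],[0,0,0,0,0.41]]'; python3 -c "
from pose import *
need((-69,34,24))"
python3 -m jog '[[0,0.001,0,0,0.41],[0,0.001,0,0,0.41],[0,0,0,0,0.41]]';  python3 -c "
from pose import *
need((-69,34,24))"
```

```text
clock: 9.35
tool_pos: [0.6505, 0.1021, 0.0237]
eef_rot: [0.998, -0.065, 0.0, -0.002]
contact_force: [0.8, 8.1, 3.9]
opening: 0.592
clock 9.35 jig tcp [-70.9  34.2  23.7] shift tool mm [-0.2  1.9 -0.3] yaw rev 0.0006 tilt [ 0.     0.005 -1.   ] F [0.8 8.1 3.9] op 0.592 q7 -0.72
F jig [-8.1 -0.3  3.9]
clock: 9.65
tool_pos: [0.6505, 0.1021, 0.0239]
eef_rot: [0.998, -0.064, 0.0, -0.004]
contact_force: [1.3, 10.0, 3.0]
opening: 0.589
clock 9.65 jig tcp [-70.9  34.2  23.9] shift tool mm [-0.2  1.9 -0.1] yaw rev 0.0006 tilt [ 0.001  0.008 -1.   ] F [ 1.3 10.   3. ] op 0.589 q7 -0.72
F jig [-10.1  -0.    3. ]
```

Motion has stopped at jig x = -70.9 (expected -69 ±2) with the push force rising, so it looks like the stop. I'll check by picture before releasing.

```bash
python3 -m jog '[[0,0.002,0,0,0.41],[0,0.001,0,0,0.41],[0,0,0,0,0.41]]';  python3 - <<'E'
from pose import *
need((-69,34,24))
for c,b in(("side",(225,190,305,250)),("top",(215,160,320,238))):
    im=r.snapshot(c); l,t,rr,bb=b
    s=7.5
    cv2.imwrite(f"pics/{c}6.png",cv2.resize(im[t:bb,l:rr,::-1],None,fx=s,fy=s,interpolation=cv2.INTER_CUBIC))
E
```

```text
clock: 9.95
tool_pos: [0.6505, 0.102, 0.0243]
eef_rot: [0.998, -0.064, 0.001, -0.006]
contact_force: [2.9, 15.6, 2.1]
opening: 0.586
clock 9.95 jig tcp [-70.9  34.2  24.3] shift tool mm [-0.2  1.9  0.2] yaw rev 0.0007 tilt [ 0.003  0.012 -1.   ] F [ 2.9 15.6  2.1] op 0.586 q7 -0.72
F jig [-15.8   0.8   2.1]
```

View pics/side6.png

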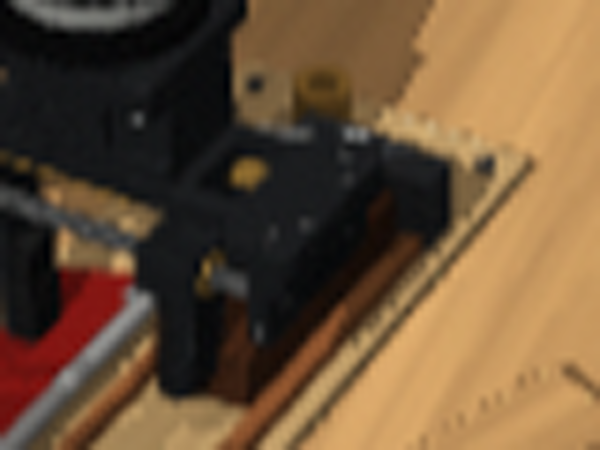

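View pics/top6.png

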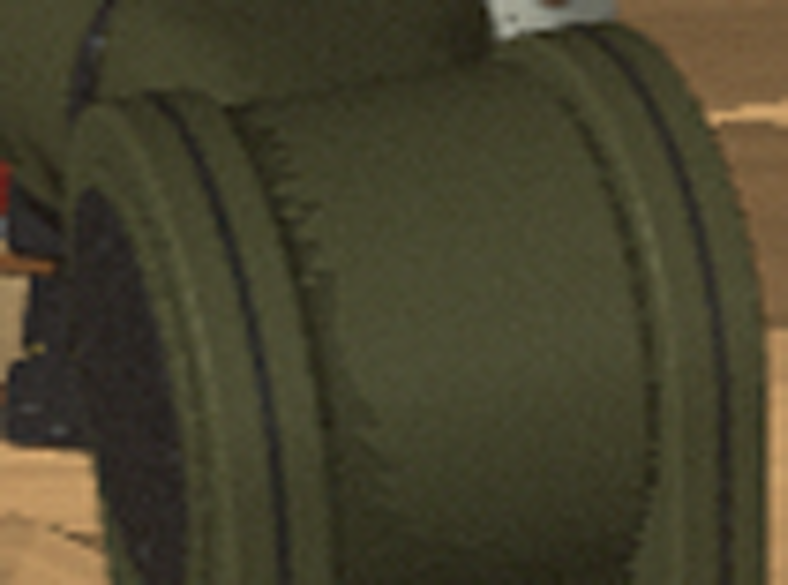

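In the side view the block's side meets the steel stop at about (388,195), and 16 N gives no more motion, so it is home. Now I'll ease off with the bar still held, then lift.

```bash
python3 -m jog '[[0,-0.003,0,0,0.41],[0,-0.003,0,0,0.41],[0,-0.002,0,0,0.41],[0,-0.002,0,0,0.41],[0,0,0,0,0.41]]';  python3 - <<'E'
from pose import *
need((-73,34,24))
for c,b in(("side",(180,170,310,285)),):
    im=r.snapshot(c); l,t,rr,bb=b
    s=5.2
    cv2.imwrite(f"pics/{c}7.png",cv2.resize(im[t:bb,l:rr,::-1],None,fx=s,fy=s,interpolation=cv2.INTER_CUBIC))
E
```

```text
clock: 10.55
tool_pos: [0.6505, 0.1022, 0.0233]
eef_rot: [0.998, -0.065, -0.001, 0.001]
contact_force: [0.4, 2.4, 4.9]
opening: 0.592
clock 10.55 jig tcp [-71.   34.2  23.3] shift tool mm [-0.2 -2.  -0.7] yaw rev 0.0003 tilt [-0.002 -0.002 -1.   ] F [0.4 2.4 4.9] op 0.592 q7 -0.73
F jig [-2.4  0.1  4.9]
```

View pics/side7.png

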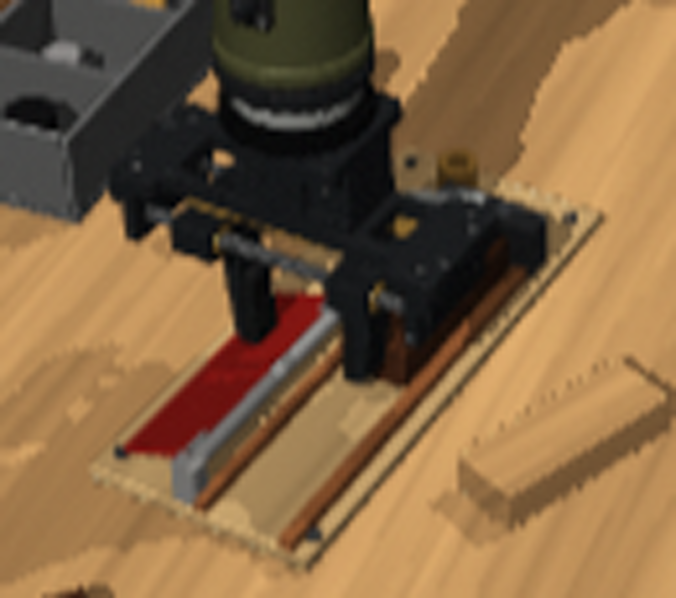

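```bash
python3 -m jog '[[0,-0.002,0,0,0.41],[0,-0.002,0,0,0.41],[0,0,0,0,0.41]]';  python3 -c "
from pose import *
need((-74,34,24))"
```

```text
clock: 10.9
tool_pos: [0.6505, 0.1026, 0.0231]
eef_rot: [0.998, -0.066, -0.002, 0.004]
contact_force: [-0.3, -2.9, 7.2]
opening: 0.596
clock 10.9 jig tcp [-71.4  34.1  23.1] shift tool mm [-0.1 -2.6 -0.9] yaw rev -0.0 tilt [-0.004 -0.007 -1.   ] F [-0.3 -2.9  7.2] op 0.596 q7 -0.73
F jig [2.9 0.  7.2]
```

```bash
python3 -m jog '[[0,-0.003,-0.001,0,0.41],[0,-0.002,0,0,0.41],[0,0,0,0,0.41]]';  python3 -c "
from pose import *
need((-74,34,24))"
```

```text
clock: 11.2
tool_pos: [0.6523, 0.11, 0.0244]
eef_rot: [0.998, -0.066, -0.0, 0.002]
contact_force: [0.2, -3.1, 3.9]
opening: 0.589
clock 11.2 jig tcp [-79.   34.9  24.4] shift tool mm [-0.9  5.   0.4] yaw rev 0.0001 tilt [-0.001 -0.004 -1.   ] F [ 0.2 -3.1  3.9] op 0.589 q7 -0.74
F jig [3.1 0.6 3.9]
```

Run:
```python
from pose import *
need((-74,34,24))
for c,b in(("side",(190,180,310,270)),):
    im=r.snapshot(c); l,t,rr,bb=b
    s=6.5
    z=cv2.resize(im[t:bb,l:rr,::-1],None,fx=s,fy=s,interpolation=cv2.INTER_CUBIC)
    for y in(-20,20):
      for h in (10,36):
        q=(proj(c,world(np.array([-60.,y,h])))[0]+.5-[l,t])*s
        cv2.circle(z,tuple(int(v) for v in q),2,(0,255,0),-1)
    cv2.imwrite(f"pics/{c}8.png",z)
```

```text
clock 11.2 jig tcp [-79.   34.9  24.4] shift tool mm [-0.9  5.   0.4] yaw rev 0.0001 tilt [-0.001 -0.004 -1.   ] F [ 0.2 -3.1  3.9] op 0.589 q7 -0.74
F jig [3.1 0.6 3.9]
```

View pics/side8.png

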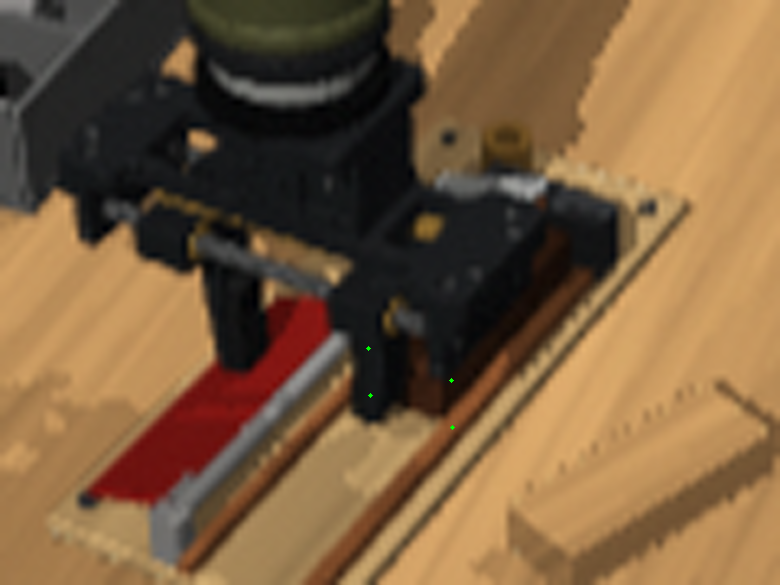

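The block still reaches the stop at about (565,235) and the finger is off it. Letting go of the bar now by lifting straight up.

```bash
python3 -m jog '[[0,0,-0.004,0,0.41],[0,0,-0.005,0,0.41],[0,0,-0.005,0,0.41],[0,0,-0.006,0,0.41],[0,0,-0.01,0,0.41],[0,0,-0.02,0,0.41],[0,0,-0.03,0,0.41],[0,0,-0.04,0,0.41],[0,0,-0.04,0,0.41],[0,0,-0.04,0,0.41],[0,0,-0.02,0,0.41],[0,-0.03,0,0,0.41],[0,-0.04,0,0,0.41],[0,-0.04,0,0,0.41],[0,-0.04,0,0,0.41],[0,-0.04,0,0,0.41],[0,-0.04,0,0,0.41],[0,-0.03,0,0,0.41],[0,0,0,0,0.41],[0,0,0,0,0.41]]'
python3 - <<'E'
from pose import *
need((-74,34,24))
for c,b in(("side",(190,190,310,285)),("top",(180,160,320,235))):
    im=r.snapshot(c); l,t,rr,bb=b; cv2.imwrite(f"pics/{c}9full.png",im[:,:,::-1])
    s=min(800/(rr-l),600/(bb-t)) 
    cv2.imwrite(f"pics/{c}9.png",cv2.resize(im[t:bb,l:rr,::-1],None,fx=s,fy=s,interpolation=cv2.INTER_CUBIC))
E
```

```text
clock: 13.25
tool_pos: [0.6855, 0.3711, 0.2446]
eef_rot: [0.998, -0.064, -0.0, 0.0]
contact_force: [-0.3, -0.6, 0.5]
opening: 0.588
clock 13.25 jig tcp [-342.3   33.3  244.6] shift tool mm [-2.000e-01  2.682e+02  2.207e+02] yaw rev 0.0007 tilt [-0.001 -0.    -1.   ] F [-0.3 -0.6  0.5] op 0.588 q7 -0.86
F jig [ 0.6 -0.2  0.5]
```

View pics/side9.png

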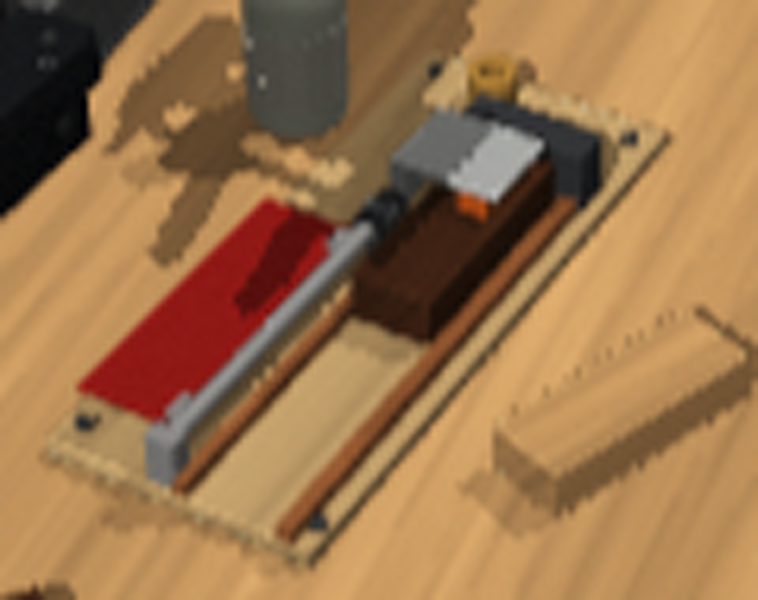

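View pics/top9.png

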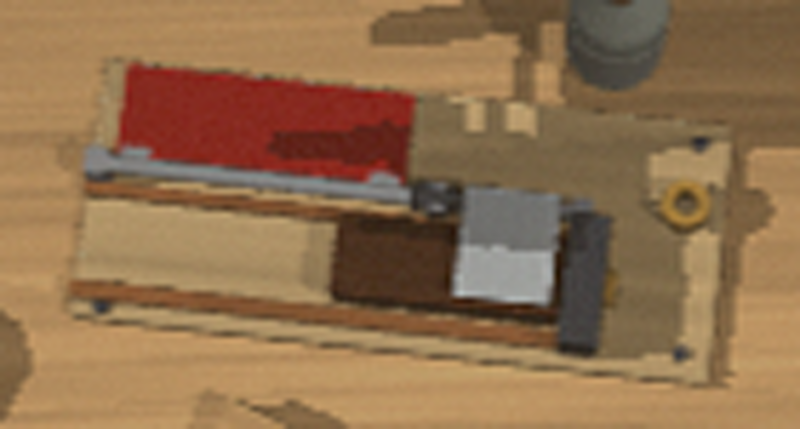

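View pics/top9full.png

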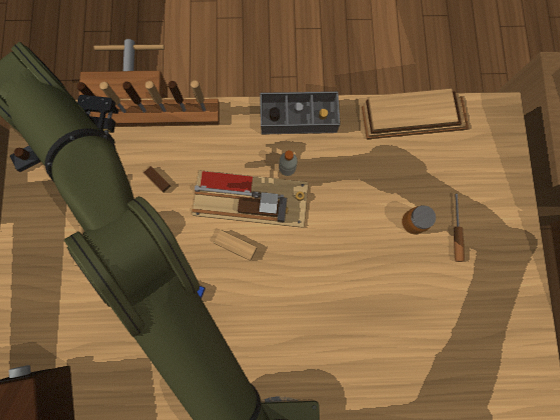

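Run:
```python
from fit import un
from pose import *
for q in [(334,216),(331,299)]: print(jig(ray("top",un("top",q),.036)))
for q in [(354,289),(430,313)]: print(jig(ray("side",un("side",q),.036)))
r.finish_job()
```

```text
[-61.66643925  19.38675106  36.        ]
[-58.14645765 -20.74214594  36.        ]
[-68.44465438  16.44173417  36.        ]
[-65.66529615 -19.18565218  36.        ]
the job is handed in; nothing more can be done
```

The dark block is loaded in the jig, and as far as I can measure it is home against the steel stop with the flap clamping it. I handed the job in at about 13 s of the 45 s allowed.

**What I did:** One fingertip pressed the red bar until the flap was up, and the other pushed the block along the channel. I raised the push to about 16 N, and the block did not move any further. I then backed the finger off the block with the bar still held, lifted straight up so the flap closed, and moved the arm away.

**Checks that agreed:**
- Both final pictures show the flap's nose resting on the block and the block's front end at the stop.
- The top camera puts the block's back end at jig x of about -60 mm, which is the home position.
- The wrist force reads about zero.
- The spare block, the glue bottle and the brass ring look unmoved. The arm hid the mug and mallet in the last top view, but it never worked near them.

**Checks that disagreed:**
- The side camera puts the back end at about -67 mm. It already read about 5 mm too far back before the push, so I took this as its offset.
- The finger stopped at -70.9 mm where I expected -69 mm. That is within the roughly 2 mm error of my jig position.

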